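Hand-index a gearbox pump cover on a rotary fixture under a latched stop

ROBOT

A 6-joint arm with a two-finger parallel gripper is mounted at the origin on the work surface. World frame = base frame: x ahead of the robot, y to its left, z up, the work surface at z = 0. Lengths are in mm, angles in rad, forces in N, time in s.
With the tool pointing down it reaches from about 200 to 875 mm from the base axis. Payload 3.4 kg.
Tool frame: the origin (TCP) lies between the finger pads; the fingertips stand 8 mm ahead of it and the grasp point (between the pads) lies 11 mm behind it; z points along the fingers, x is the direction in which the jaws open and shut, and the axes are right-handed (so a half turn about z gives the same grasp; the last joint's range is limited). The gripper opens to 94 mm and grips with 3 to 60 N. Pads are 16 mm wide; open, the fingers measure 119 mm over their backs; the gripper's body (75 mm by 177 mm) begins 78 mm behind the grasp point.
Start: joints at [1.021, 0.276, 1.505, -0, 1.361, -0.121], TCP at [239.096, 522.974, 174.693] pointing down, gripper open.
Joint ranges: [-2.89, 2.89], [-0.75, 2.08], [0.22, 2.7], [-1.18, 4.32], [0.11, 2.71], [-2.7, 2.7]. Speed limits (rad/s): [2.57, 2.57, 3.14, 3.14, 3.14, 3.14].

INTERFACE

Orientations are given as a rotation vector (axis times angle).
In Python, from bench import arm, effector, kinematics, status, camera, workorder gives the robot as it stands. The module is installed in compiled form; this text tells all that it offers. Calls block until the motion is done:
- arm.movep(position, orientation): joint-space move of the TCP to a pose.
- arm.movel(position, speed=150, rotation=None, guard=None): straight line of the TCP; rotation=None keeps the orientation; speed is the mean speed in mm/s. With guard (N) it stops when the force on the tool has changed by that much, and returns True; else False.
- arm.movej(angles): joint-space move.
- effector.command_gripper(opening, squeeze=None): finger opening in mm; squeeze is the grip in N (None keeps the last); returns when the fingers have stopped.
- arm.wait(seconds).
- kinematics.ik(position, orientation): joint angles nearest the present ones, or None.
- status.observe(): the state.
- camera(name): name is "scene" or "top" or "wrist"; returns a dict with "color" (480x640x3 uint8, red, green, blue), "vfov" (degrees; the focal length in pixels is half the picture's height over the tangent of half this angle, whatever the lens; pixels are square), "cx", "cy" (the principal point, pixels), "pose" (4x4, takes a point from camera to world coordinates). Camera axes: x right, y down, z forward; pixel columns grow to the right and rows downward; lengths in mm; the calibration is good to about 2 mm. A picture is of the moment at which its call begins. There is no depth.
A pose or a line that the arm cannot do raises arm.PlanningError and nothing moves.
- workorder.sign_off(): hands the job in, once; it reports no verdict.
The state is a dict: "clock": time; "q": joint angles; "dq": joint speeds; "tau": joint torques, N m; "tcp_pos": TCP position; "orientation": TCP orientation; "ft_force": force on the tool from outside, world axes, zero at the start; "wrist_torque": the same for the moment, N m; "gripper_width": finger opening in mm.
Only numpy, scipy, OpenCV 4.12 (cv2) and the standard library are available. Lean on these libraries where they do the work, as an engineer would, in place of code of your own. Each camera call takes 0.05 s, during which the arm holds its last target.

TASK

Before hand-turning the rotary fixture, press its mushroom stop button down until it latches and let go. Then turn the fixture anticlockwise (seen from above) by its upright post, past the first click stop, until the post stands right in line with the spring plunger block and the table rests in that stop, and let go. Finally twist the stop head clockwise so that it pops back out, leaving the table in its stop and the other things on the bench where they are.

Things in the scene. Friction and masses are not known exactly. Their poses are not given: they have to be found in the camera images.
- rotary_base: Fixed grey round base, 196 mm across. Origin: on the vertical turning axis, at bench level (z = 0); its +y points to the plunger block. On it turns a steel disc, 196 mm across, top 49 mm above the bench, with a pair of small round lugs on its rim for each of three click stops.
- plunger_block (a point): Centre of the top of the dark steel spring plunger block fixed beside the disc, 154 mm from the turning axis along the base's +y, 46 mm above the bench; 34 x 40 mm. The plunger pokes from it to the disc's rim and clicks between the lugs.
- stub_top (a point): Top of the splined stub (18 mm radius, 107 mm above the bench) on the turning axis, centre of the aluminium pump cover bolted on the disc. The cover is 67 mm in radius over its bolt lugs and up to 70 mm above the bench. Two strap clamps, 79 mm high, reach out to 89 mm radius, 132 and 252 degrees anticlockwise from the post.
- turntable (a joint): Angle of the disc in rad, growing anticlockwise seen from above. Click stops at 0, 0.785 and 1.571. At 0 the post points along the base's +x; at 1.571 (the wanted stop) along its +y, in line with the plunger block. Stays where it is left; about 6 to 9 N at the post pulls it out of a stop. Range -0.25 to 2.3.
- post (a point): On the centreline of the upright round steel hand post, 80 mm above the bench, 84 mm from the turning axis; turns with the disc. The post is 16 mm in diameter, top 103 mm above the bench; foot collar 26 mm across, up to 55 mm.
- stop_stand: Stand of the stop box, fixed on the bench: foot plate 130 x 150 x 10 mm. Origin: centre of its underside. It carries a grey box, 130 x 120 x 55 mm, its face tilted 35 degrees (0.61 rad) from level, leaning down towards the stand's own +y.
- stop_axis (a point): Centre of the tilted face of the stop box, 105 mm above the bench, on the button's axis. z: outward normal of the face, the button's axis; y: down the slope; x: level.
- guard_bar (a point): Middle of the round steel guard bar over the uphill side of the stop, at y = -67 mm, z = 80 mm in the frame of stop_axis (axes the same). 10 mm thick, 110 mm long along x, on two legs at its ends that stand on the face at y = -54 mm. It blocks the gripper from straight above: come along the button's tilted axis.
- stop_head (a point): Centre of the top of the black mushroom head, on the axis, 32 mm off the face when out; it moves with the press. Axes as stop_axis. The head is 41 mm in diameter and 16 mm thick, its underside 15 mm off the face when out (7 to 8 mm when latched).
- stop_push (a joint): How far the stop is pushed in, in m: 0 out; latched at about 0.0075; bottoms at 0.010. Pressing takes up to about 5 N.
- stop_twist (a joint): How far the head is twisted clockwise (looking at the face), in rad: 0 at rest, end stop at 1.1. A latched head is freed beyond about 0.65 and springs out once nothing holds it down, then slowly turns back by itself. It does not turn anticlockwise.
- bearing_race: Loose steel ring, 56 mm across, 16 mm high, by the rotary fixture; leave it. Origin: centre of its underside.
- gear: Loose dark steel spur gear, 55 mm across, 30 mm high, beside the stop stand; leave it. Origin: centre of its underside.
- screwdriver: Loose screwdriver lying near the robot; leave it. Origin: centre of its underside.
- wrench: Loose wrench lying near the robot, left; leave it. Origin: centre of its underside.
- hammer: Loose hammer lying at the far side, right; leave it. Origin: centre of its underside.
- tub: Loose white open tub, 90 mm across, 85 mm high, far side; leave it. Origin: centre of its underside.
- spray_can: Loose closed aluminium can, 56 mm across, 160 mm high, far side left; leave it. Origin: centre of its underside.
Things that resemble listed ones, but are neither listed nor needed, are in the scene too. Leave any purple look-alike of the stop_stand alone.

How it is judged (in metres and radians):
On the way, in this order (a step that is already met when the one before it is completed fails the run):
1. the stop button is latched down (pushed in more than 6.5 mm) with the robot clear of it (value of joint stop_push above 0.0065 m and contact force between each of the arm, the fingers and stop_stand below 0.2 N), for 0.2 s.
2. the table rests in the stop in line with the plunger (within 0.046 rad), let go, with the stop still latched (value of joint turntable between 1.525 and 1.617 rad and value of joint stop_push above 0.0065 m and contact force between the fingers and rotary_base below 0.2 N), for 0.3 s.
3. the stop head is twisted clockwise by more than 0.4 rad (value of joint turntable between 1.525 and 1.617 rad and value of joint stop_twist above 0.4 rad).
At the end, for the whole second after the job is handed in: The table stands still in the stop in line with the plunger block (within 0.046 rad, 2.6 degrees) and the stop button is fully out (within 2 mm) (value of joint turntable between 1.525 and 1.617 rad and velocity of joint turntable between -0.02 and 0.02 rad/s and value of joint stop_push below 0.002 m); the robot touches nothing.
It fails at once if the post moved more than 25 mm while the stop button was not latched and the table not yet in its last stop (distance of post from where it was at the start of the episode above 0.025 m and value of joint stop_push below 0.0065 m and (value of joint turntable below 1.5 rad or value of joint turntable above 1.64 rad)).
It fails at once if another thing on the bench was moved more than 30 mm (distance of any of bearing_race, gear, screwdriver, wrench, hammer, tub, spray_can from where it was at the start of the episode above 0.03 m).
It also fails if it takes over 58 s, if anything falls off the work surface, if the arm or the gripper's body presses on something with over 40 N, if the wrist force passes 120 N, or if a joint passes its speed limit or range.

## Working session

There is one attempt and no reset: what is moved stays moved. The work goes in short steps, each a Python script; the robot and the scene stay as the last script left them, time stands still between calls to the robot, and variables do not carry over. Pictures are saved under pics/ and viewed, and the job is handed in when it is done.

```bash
mkdir -p pics; python3 - <<'E'
from bench import arm, effector, kinematics, status, camera, workorder
import cv2,numpy as np,pickle
d={}
for n in ["scene","top","wrist"]:
    c=camera(n); d[n]=c
    cv2.imwrite(f"pics/{n}0.png",c["color"][:,:,::-1])
    print(n,c["vfov"],c["cx"],c["cy"],np.round(c["pose"],3).tolist())
pickle.dump(d,open("pics/d0.pkl","wb"))
print(status.observe())
E
```

```text
scene 50.99904584377893 315.3093705392325 242.9713610480236 [[-0.184, 0.737, -0.651, 1176.132], [0.983, 0.14, -0.119, 110.241], [0.003, -0.662, -0.75, 837.689], [0.0, 0.0, 0.0, 1.0]]
top 54.714769570829134 313.70102097151727 238.51342771135626 [[-0.007, -0.989, 0.151, 389.323], [-1.0, 0.005, -0.014, 31.161], [0.013, -0.151, -0.989, 1156.387], [0.0, 0.0, 0.0, 1.0]]
wrist 61.674484967785105 323.8504311851094 237.0634845204416 [[0.416, 0.876, 0.242, 169.659], [0.909, -0.401, -0.111, 555.266], [-0.0, 0.266, -0.964, 383.923], [0.0, 0.0, 0.0, 1.0]]
{'clock': 0.15, 'q': array([ 1.02102818e+00,  2.76438395e-01,  1.50580584e+00, -3.02396236e-05,
        1.36068730e+00, -1.21008351e-01]), 'dq': array([ 0.0007086 , -0.0013048 , -0.00332258, -0.00178418, -0.00066397,
        0.00060174]), 'tau': array([ 3.28949509e-04, -4.04925370e+01, -2.37431359e+01,  6.99997880e-02,
        3.16066970e-02, -9.04191052e-05]), 'tcp_pos': array([238.83662077, 522.55697611, 174.02447737]), 'orientation': array([ 2.64266405e+00,  1.69767532e+00, -1.87316511e-03]), 'ft_force': array([ 0.01375067,  0.07221085, -0.02148782]), 'wrist_torque': array([ 0.02662551,  0.02189786, -0.0216095 ]), 'gripper_width': 94.20356966474098}
```

View pics/top0.png

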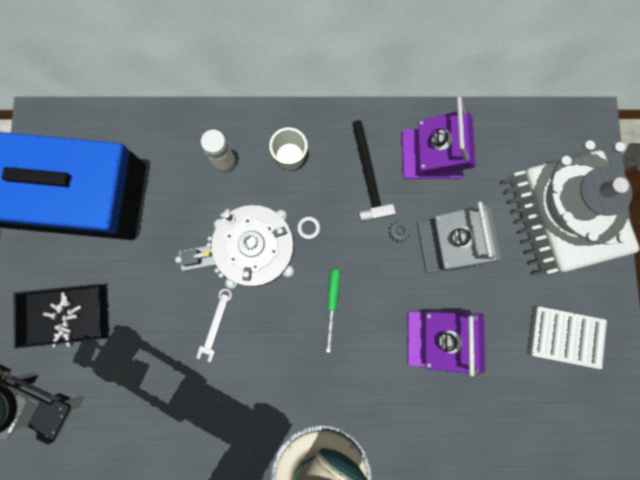

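View pics/scene0.png

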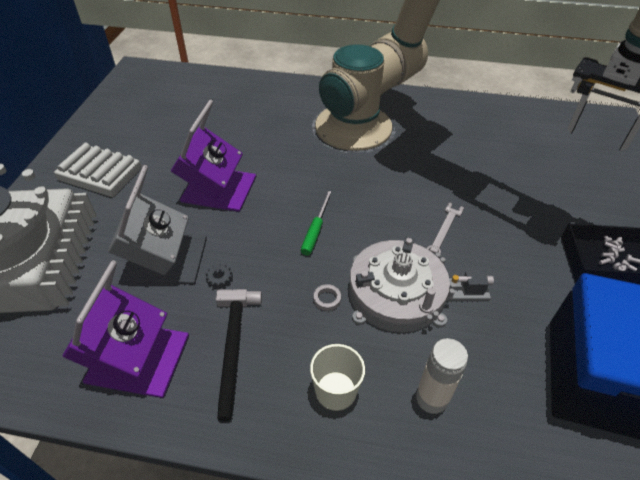

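View pics/wrist0.png

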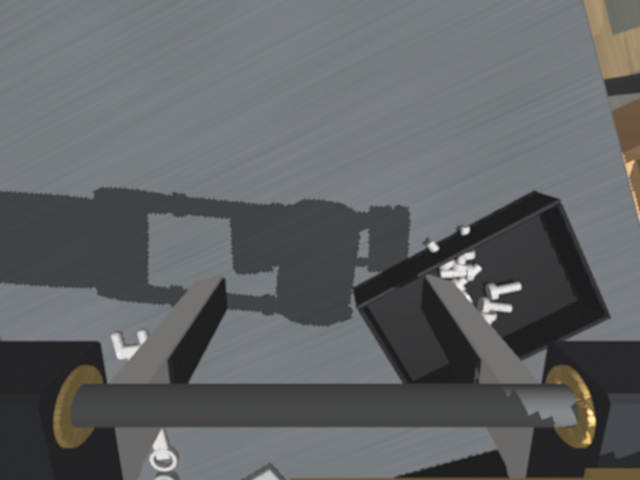

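The stop_stand could be the grey stand at top (458,238), the purple one at (438,140) or the purple one at (447,341). The grey one fits, because purple ones are look-alikes. I'll enlarge it and the fixture to confirm and measure.

```bash
cat > h.py <<'E'
import numpy as np,cv2
def K(c):
    f=c["color"].shape[0]/2/np.tan(np.radians(c["vfov"]/2)); return f
def ray(c,u,v):
    f=K(c); d=np.array([(u-c["cx"])/f,(v-c["cy"])/f,1.]); P=np.array(c["pose"])
    return P[:3,3],P[:3,:3]@d
def onplane(c,u,v,z):
    o,d=ray(c,u,v); return o+d*(z-o[2])/d[2]
def proj(c,p):
    P=np.array(c["pose"]); q=P[:3,:3].T@(np.asarray(p,float)-P[:3,3]); f=K(c)
    return np.array([c["cx"]+f*q[0]/q[2],c["cy"]+f*q[1]/q[2]])
def tri(pairs):
    A=np.zeros((3,3));b=np.zeros(3)
    for c,u,v in pairs:
        o,d=ray(c,u,v); d=d/np.linalg.norm(d); M=np.eye(3)-np.outer(d,d); A+=M;b+=M@o
    return np.linalg.solve(A,b)
def crop(c,x,y,w,h,s,name):
    im=c["color"][y:y+h,x:x+w,::-1]
    im=cv2.resize(im,None,fx=s,fy=s,interpolation=cv2.INTER_CUBIC)
    for i in range(0,w,10):
        cv2.putText(im,str(x+i),(i*s,10),0,.35,(0,0,255),1); cv2.line(im,(i*s,12),(i*s,16),(0,0,255),1)
    for j in range(0,h,10):
        cv2.putText(im,str(y+j),(0,j*s+4),0,.35,(0,0,255),1)
    cv2.imwrite(name,im)
E
python3 - <<'E'
import pickle
from h import *
d=pickle.load(open("pics/d0.pkl","rb"))
crop(d["top"],405,190,100,75,8,"pics/c_stop_top.png")
crop(d["top"],170,190,130,97,6,"pics/c_rot_top.png")
crop(d["scene"],100,160,120,120,5,"pics/c_stop_sc.png")
crop(d["scene"],335,220,165,115,4,"pics/c_rot_sc.png")
E
```

```text
(no output)
```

View pics/c_stop_top.png

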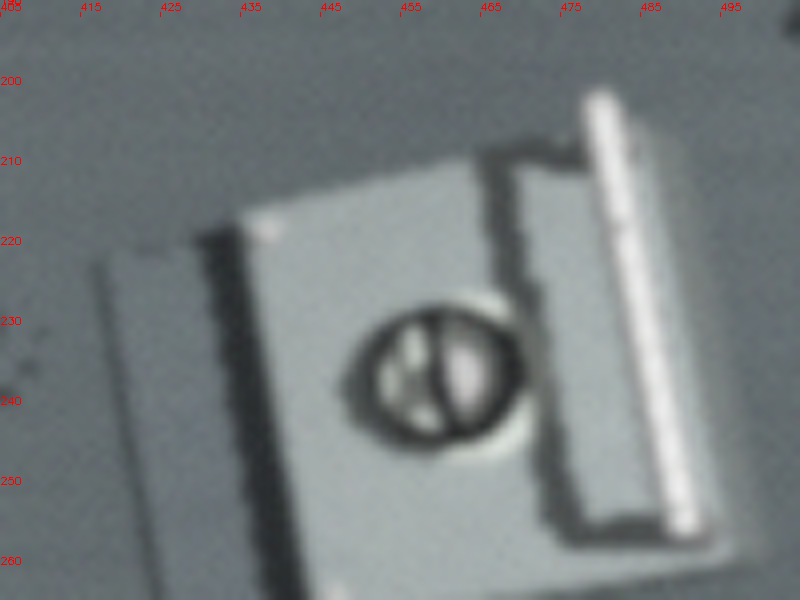

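View pics/c_rot_top.png

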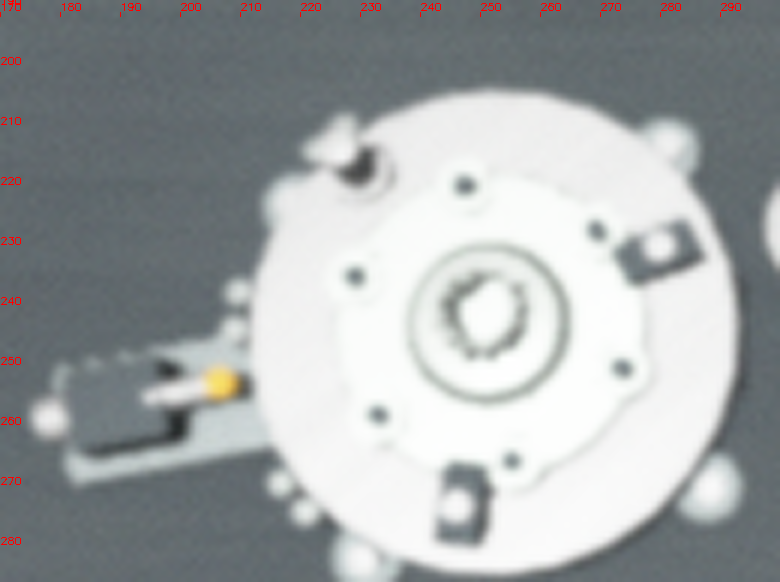

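View pics/c_stop_sc.png

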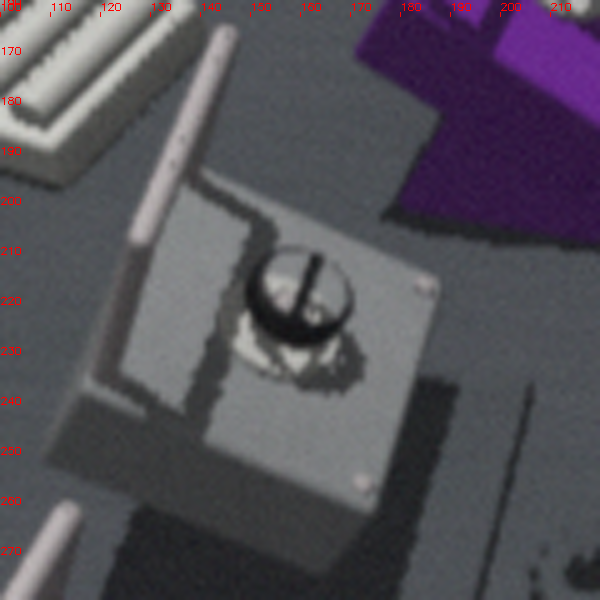

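View pics/c_rot_sc.png

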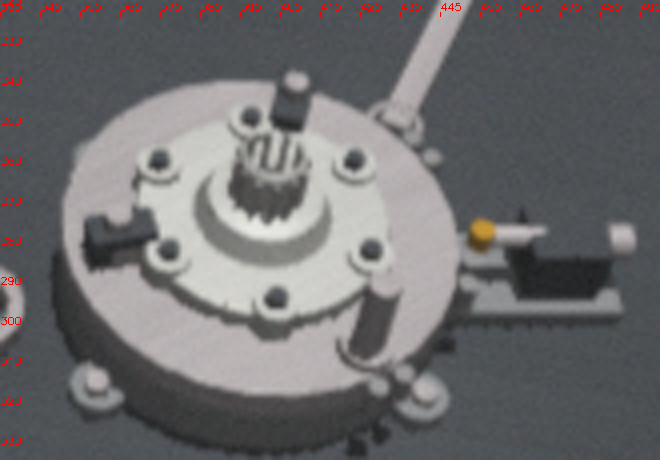

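The grey stand in the crop has the mushroom head at top (461,237) and its guard bar on the right (uphill, world −y), so it is the real one. The post is at top (~225,216), and the plunger lies between the 0.785 lug pair and the 0 pair. Next I triangulate.

```bash
python3 - <<'E'
import pickle
from h import *
d=pickle.load(open("pics/d0.pkl","rb")); T=d["top"];S=d["scene"]
np.set_printoptions(precision=1,suppress=True)
def t8(x,y): return (T,405+x/8,190+y/8)
def t6(x,y): return (T,170+x/6,190+y/6)
def s5(x,y): return (S,100+x/5,160+y/5)
def s4(x,y): return (S,335+x/4,220+y/4)
for n,a,b in [("stub",t6(490,315),s4(275,150)),("post top",t6(325,152),s4(384,288)),
  ("barA",t8(600,97),s5(225,32)),("barB",t8(688,525),s5(108,375)),
  ("head",t8(448,375),s5(300,283)),("screw1",t8(267,229),s5(424,289)),("screw2",t8(335,592),s5(363,483))]:
    p=tri([a,b]); print(n,p,"res",proj(*[a[0],p])-a[1:],proj(b[0],p)-b[1:])
print("disc",onplane(*t6(494,331),49)); print("stub107",onplane(*t6(490,315),107))
print("post103",onplane(*t6(325,152),103)); print("collar55",onplane(*t6(368,175),55))
print("block",onplane(*t6(128,405),46)); print("scene post103",onplane(*s4(384,288),103),"stub",onplane(*s4(275,150),107))
E
```

```text
stub [541.5 162.2 100.5] res [-1.4  0. ] [-1.7 -0.1]
post top [607.  222.6  93. ] res [ 1. -0.] [1.2 0. ]
barA [ 587.8 -293.4  293. ] res [-3.2  1. ] [-3.7 -1. ]
barB [ 520.5 -433.8   17. ] res [ 3.6 -1.1] [4.2 0.8]
head [ 548.3 -315.8  127.3] res [ 0.3 -0.1] [0.3 0.1]
screw1 [ 580.7 -249.1  170.6] res [-2.   0.5] [-2.4 -0.5]
screw2 [ 505.6 -340.4  -52.6] res [ 2.2 -0.6] [2.5 0.4]
disc [542.5 163.6  49. ]
stub107 [540.6 158.3 107. ]
post103 [604.9 223.  103. ]
collar55 [605.2 214.3  55. ]
block [513.8 309.6  46. ]
scene post103 [615.  218.8 103. ] stub [546.6 164.9 107. ]
```

```bash
python3 - <<'E'
import pickle
from h import *
d=pickle.load(open("pics/d0.pkl","rb")); T=d["top"];S=d["scene"]
np.set_printoptions(precision=1,suppress=True)
def t8(x,y): return (T,405+x/8,190+y/8)
def s5(x,y): return (S,100+x/5,160+y/5)
def t6(x,y): return (T,170+x/6,190+y/6)
def s4(x,y): return (S,335+x/4,220+y/4)
r={}
for n,a,b in [
  ("barA",t8(600,97),s5(108,375)),("barB",t8(686,525),s5(228,32)),
  ("head",t8(448,375),s5(300,283)),("screw1",t8(267,229),s5(363,483)),("screw2",t8(335,592),s5(424,289))]:
    p=tri([a,b]); r[n]=p; print(n,p,"res",proj(*[a[0],p])-a[1:],proj(b[0],p)-b[1:])
v=r["barB"]-r["barA"]; print(np.linalg.norm(v),np.degrees(np.arctan2(v[1],v[0])))
v=r["screw2"]-r["screw1"]; print(np.linalg.norm(v),np.degrees(np.arctan2(v[1],v[0])))
# post/axis combos
for nm,ax in [("a",(541.5,162.2))]:
  ax=np.array(ax)
  for p in [(607,222.6),(605,214.3)]:
    w=np.array(p)-ax; print(np.linalg.norm(w),np.degrees(np.arctan2(w[1],w[0])))
  w=np.array([513.8,309.6])-ax; print("block",np.linalg.norm(w),np.degrees(np.arctan2(w[1],w[0])))
E
```

```text
barA [ 623.8 -356.1  146.7] res [ 0.1 -0. ] [0.2 0. ]
barB [ 496.2 -347.8  207.3] res [-0.1  0. ] [-0.1 -0. ]
head [ 548.3 -315.8  127.3] res [ 0.3 -0.1] [0.3 0.1]
screw1 [ 600.8 -281.6   73.8] res [ 0. -0.] [0.1 0. ]
screw2 [ 492.3 -297.1   71.3] res [-0.  0.] [-0. -0.]
141.45102754501508 176.30494975301968
109.57386203457968 -171.86414115911967
89.09775530281333 42.6803113430907
82.13805451798821 39.36793452210262
block 149.9801653552896 100.64312272498134
```

```bash
cat >> h.py <<'E'
from scipy.spatial.transform import Rotation as Rn
def stop_frame(head, yaw, off=32):
    c,s=np.cos(np.radians(35)),np.sin(np.radians(35))
    x=np.array([np.cos(yaw),np.sin(yaw),0]); h=np.array([-np.sin(yaw),np.cos(yaw),0])
    y=h*c-np.array([0,0,s]); z=np.cross(x,y)
    return np.array(head)-off*z, np.stack([x,y,z],1)
def tool_rv(F, ang):
    # tool z = -face normal; tool x = face x rotated by ang about tool z
    z=-F[:,2]; x=F[:,0]; x=Rn.from_rotvec(z*ang).apply(x); y=np.cross(z,x)
    return Rn.from_matrix(np.stack([x,y,z],1)).as_rotvec()
E
python3 - <<'E'
import pickle
from h import *
from bench import kinematics,status
d=pickle.load(open("pics/d0.pkl","rb")); T=d["top"];S=d["scene"]
np.set_printoptions(precision=2,suppress=True)
def t8(x,y): return (T,405+x/8,190+y/8)
def s5(x,y): return (S,100+x/5,160+y/5)
a=onplane(*t8(600,97),209);b=onplane(*t8(686,525),209); v=a-b; print("bar",a,b,np.linalg.norm(v),np.degrees(np.arctan2(v[1],v[0])))
print("head planes",onplane(*t8(448,375),131),onplane(*s5(300,283),131))
o,F=stop_frame([549,-314,131.2],np.radians(8.5)); print(o,F)
print("exp bar mid",o+F@[0,-67,80],(a+b)/2)
for p,l in [([0,0,32],"head"),([0,-67,80],"bar")]:
    print(l,proj(T,o+F@p),proj(S,o+F@p))
for ang in np.arange(-3,3.2,.5):
    for h in (200,40):
        q=kinematics.ik(o+F@[0,0,h],tool_rv(F,ang)); print(round(ang,2),h,q)
E
```

```text
bar [ 609.25 -331.91  209.  ] [ 496.1 -347.3  209. ] 114.19473769465492 7.747923576172133
head planes [ 547.61 -314.02  131.  ] [ 551.54 -314.26  131.  ]
[ 551.71 -332.15  104.99] [[ 0.99 -0.12 -0.08]
 [ 0.15  0.81  0.57]
 [ 0.   -0.57  0.82]]
exp bar mid [ 553.04 -341.05  208.95] [ 552.68 -339.6   209.  ]
head [460.98 236.25] [160.6  215.64]
bar [486.   228.47] [136.36 185.7 ]
-3.0 200 None
-3.0 40 None
-2.5 200 [-0.1   0.15  1.63 -0.62  1.26 -2.58]
-2.5 40 [-0.27  0.28  1.8  -0.72  0.92 -2.51]
-2.0 200 [-0.1   0.15  1.63 -0.62  1.26 -2.08]
-2.0 40 [-0.27  0.28  1.8  -0.72  0.92 -2.01]
-1.5 200 [-0.1   0.15  1.63 -0.62  1.26 -1.58]
-1.5 40 [-0.27  0.28  1.8  -0.72  0.92 -1.51]
-1.0 200 [-0.1   0.15  1.63 -0.62  1.26 -1.08]
-1.0 40 [-0.27  0.28  1.8  -0.72  0.92 -1.01]
-0.5 200 [-0.1   0.15  1.63 -0.62  1.26 -0.58]
-0.5 40 [-0.27  0.28  1.8  -0.72  0.92 -0.51]
0.0 200 [-0.1   0.15  1.63 -0.62  1.26 -0.08]
0.0 40 [-0.27  0.28  1.8  -0.72  0.92 -0.01]
0.5 200 [-0.1   0.15  1.63 -0.62  1.26  0.42]
0.5 40 [-0.27  0.28  1.8  -0.72  0.92  0.49]
1.0 200 [-0.1   0.15  1.63 -0.62  1.26  0.92]
1.0 40 [-0.27  0.28  1.8  -0.72  0.92  0.99]
1.5 200 [-0.1   0.15  1.63 -0.62  1.26  1.42]
1.5 40 [-0.27  0.28  1.8  -0.72  0.92  1.49]
2.0 200 [-0.1   0.15  1.63 -0.62  1.26  1.92]
2.0 40 [-0.27  0.28  1.8  -0.72  0.92  1.99]
2.5 200 [-0.1   0.15  1.63 -0.62  1.26  2.42]
2.5 40 [-0.27  0.28  1.8  -0.72  0.92  2.49]
3.0 200 None
3.0 40 None
```

```bash
python3 - <<'E'
import pickle
from h import *
from bench import *
o,F=stop_frame([549,-314,131.2],np.radians(8.0))
st=status.observe()
arm.movel(st["tcp_pos"]+[0,0,110],speed=250)
arm.movep(o+F@[0,0,170],tool_rv(F,0.0))
print(status.observe()["clock"])
c=camera("wrist"); pickle.dump(c,open("pics/w1.pkl","wb")); cv2.imwrite("pics/w1.png",c["color"][:,:,::-1])
s=status.observe();print(s["clock"],s["tcp_pos"],s["ft_force"])
for p in [(0,0,0),(0,0,32),(0,-67,80),(55,-67,80),(-55,-67,80)]: print(p,proj(c,o+F@p))
E
```

```text
3.5167
3.5667 [ 538.32932558 -235.04257182  244.3157468 ] [-0.16714705  0.72074602 -0.55426992]
(0, 0, 0) [321.83832481 210.34186465]
(0, 0, 32) [321.71184602 217.60284997]
(0, -67, 80) [321.62043519 310.64975109]
(55, -67, 80) [388.981774   310.59791393]
(-55, -67, 80) [254.23160084 310.70160941]
```

View pics/w1.png

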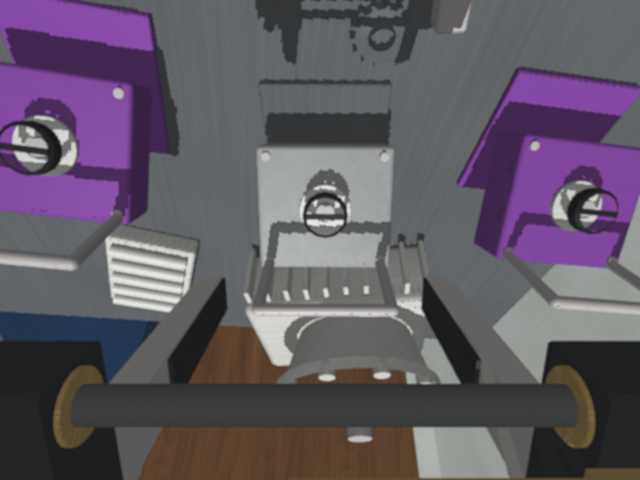

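```bash
python3 - <<'E'
import pickle
from h import *
c=pickle.load(open("pics/w1.pkl","rb"))
crop(c,245,135,160,190,4,"pics/w1c.png")
E
```

```text
(no output)
```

View pics/w1c.png

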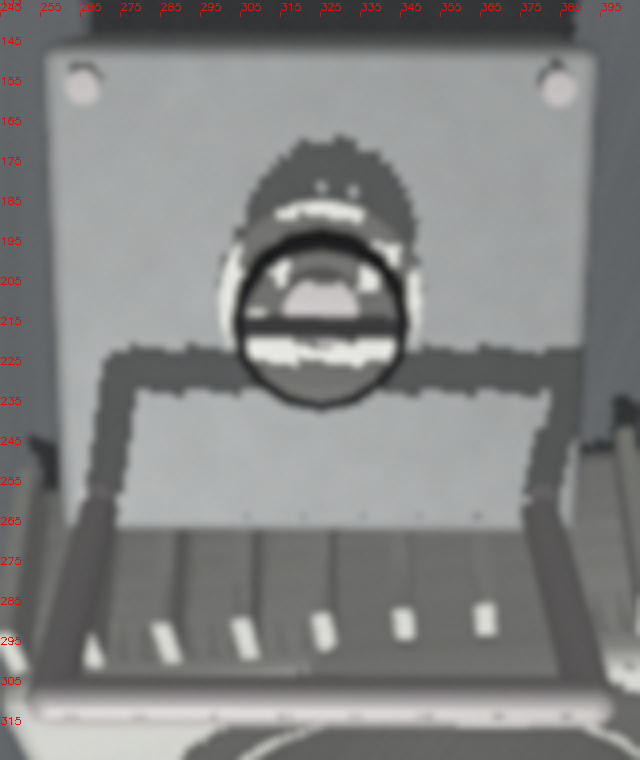

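Wrist view: the head centre is at (325,216), predicted (321.7,217.6), so it sits about 2–3 mm in +x of the face. The bar is level in the picture, so the yaw is right. Now I press.

```bash
python3 - <<'E'
import pickle
from h import *
from bench import *
o,F=stop_frame(np.array([549,-314,131.2])+np.array([2.0,.8,0]),np.radians(8.0))
rv=tool_rv(F,0.0)
effector.command_gripper(0,20)
arm.movel(o+F@[0,0,56],speed=150,rotation=rv)
f0=status.observe()["ft_force"]
g=arm.movel(o+F@[0,0,27],speed=25,guard=14)
s=status.observe(); print(g,s["clock"],F.T@(s["tcp_pos"]-o),s["ft_force"]-f0,s["gripper_width"])
arm.movel(o+F@[0,0,60],speed=120)
c=camera("wrist"); pickle.dump(c,open("pics/w2.pkl","wb")); 
arm.movel(o+F@[0,0,170],speed=250)
effector.command_gripper(50,20)
c2=camera("wrist"); pickle.dump(c2,open("pics/w3.pkl","wb")); crop(c2,245,135,160,190,4,"pics/w3c.png")
cv2.imwrite("pics/w2.png",c["color"][:,:,::-1])
s=status.observe(); print(s["clock"],F.T@(s["tcp_pos"]-o),s["ft_force"]-f0,s["gripper_width"])
for p in [(0,0,15),(0,0,32),(0,0,24.5)]: print(p,proj(c,o+F@p),proj(c2,o+F@p))
E
```

```text
False 7.2 [ 0.09764881 -0.09494594 27.12359384] [-0.38091773 -0.10696402  0.1601912 ] 0.6137197229600898
9.2167 [ 2.11464011e-02 -2.10631197e-02  1.70088699e+02] [ 0.34306165 -0.71825685 -1.04757403] 50.03283310568591
(0, 0, 15) [321.29626406 247.34479742] [322.37623398 213.17764459]
(0, 0, 32) [321.17431119 255.2709365 ] [322.31934629 217.17389381]
(0, 0, 24.5) [321.2300251  251.64989701] [322.34507619 215.3664189 ]
```

View pics/w3c.png

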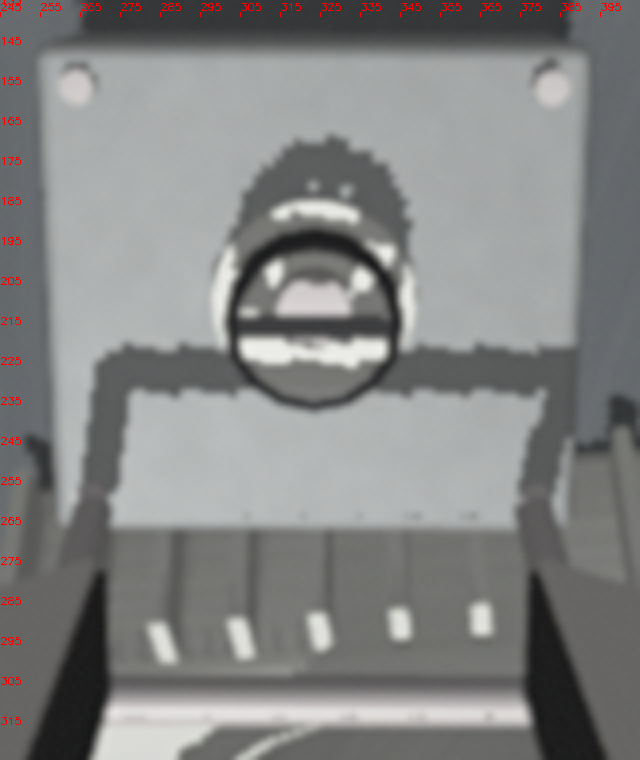

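View pics/w2.png

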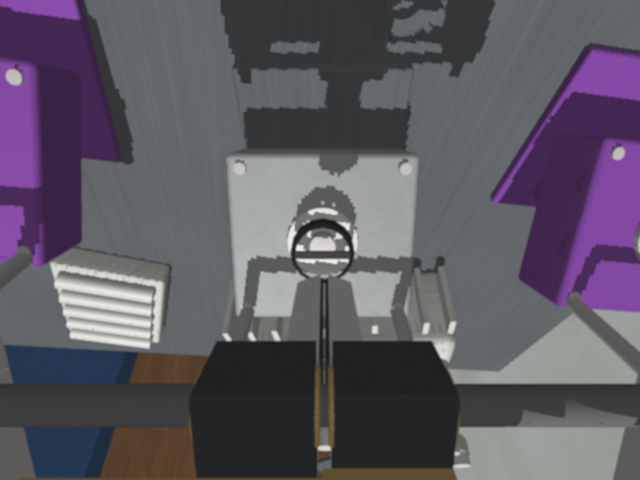

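```bash
python3 - <<'E'
import pickle
from h import *
np.set_printoptions(precision=2,suppress=True)
o,F=stop_frame(np.array([549,-314,131.2])+np.array([2.0,.8,0]),np.radians(8.0))
w2=pickle.load(open("pics/w2.pkl","rb"));w3=pickle.load(open("pics/w3.pkl","rb"))
for h in (52,60,71): print(h,proj(w2,o+F@[0,0,h]))
print("diam pred out", proj(w3,o+F@[20.5,0,32])-proj(w3,o+F@[-20.5,0,32]))
print("box width pred", proj(w3,o+F@[65,60,0]),proj(w3,o+F@[-65,60,0]))
crop(w2,270,180,110,110,6,"pics/w2c.png")
E
```

```text
52 [321.01 266.03]
60 [320.93 270.86]
71 [320.82 278.06]
diam pred out [46.27 -0.04]
box width pred [392.71 146.06] [251.9  146.18]
```

View pics/w2c.png

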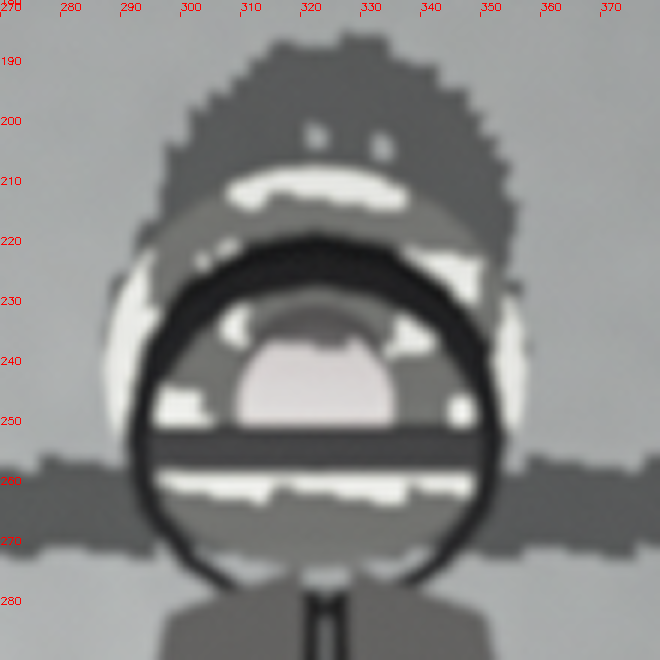

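```bash
python3 - <<'E'
import pickle
from h import *
from bench import *
d=pickle.load(open("pics/d0.pkl","rb"))
w1=pickle.load(open("pics/w1.pkl","rb"));w3=pickle.load(open("pics/w3.pkl","rb"))
t=camera("top");s=camera("scene"); pickle.dump((t,s),open("pics/ts1.pkl","wb"))
for nm,c in (("a",d["scene"]),("b",s)): crop(c,130,190,60,60,6,f"pics/x{nm}.png")
for nm,c in (("c",d["top"]),("d",t)): crop(c,430,210,60,60,6,f"pics/x{nm}.png")
A=np.hstack([cv2.imread("pics/xa.png"),cv2.imread("pics/xb.png")]);cv2.imwrite("pics/cmp_sc.png",A)
A=np.hstack([cv2.imread("pics/xc.png"),cv2.imread("pics/xd.png")]);cv2.imwrite("pics/cmp_top.png",A)
crop(w1,295,160,62,80,6,"pics/xe.png");crop(w3,294,160,62,80,6,"pics/xf.png")
A=np.hstack([cv2.imread("pics/xe.png"),cv2.imread("pics/xf.png")]);cv2.imwrite("pics/cmp_w.png",A)
E
```

```text
(no output)
```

View pics/cmp_sc.png

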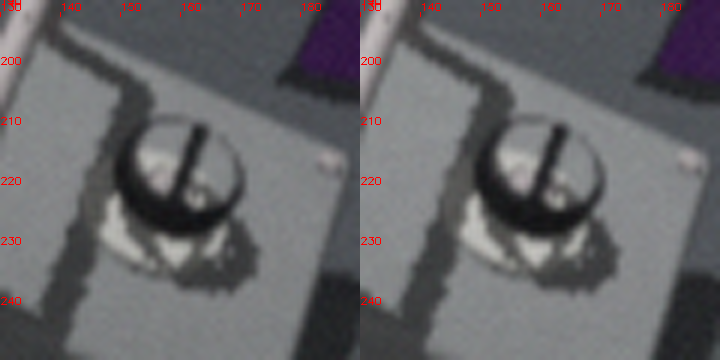

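View pics/cmp_top.png

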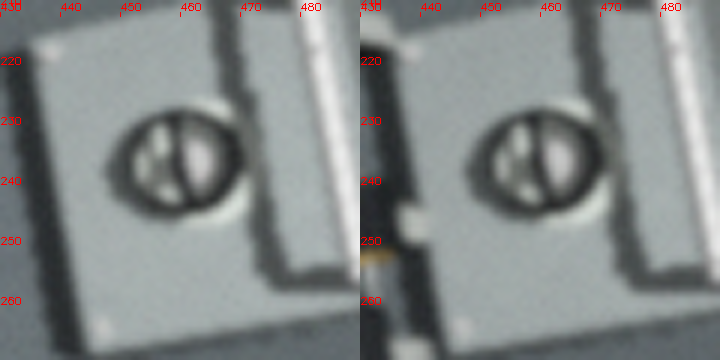

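View pics/cmp_w.png

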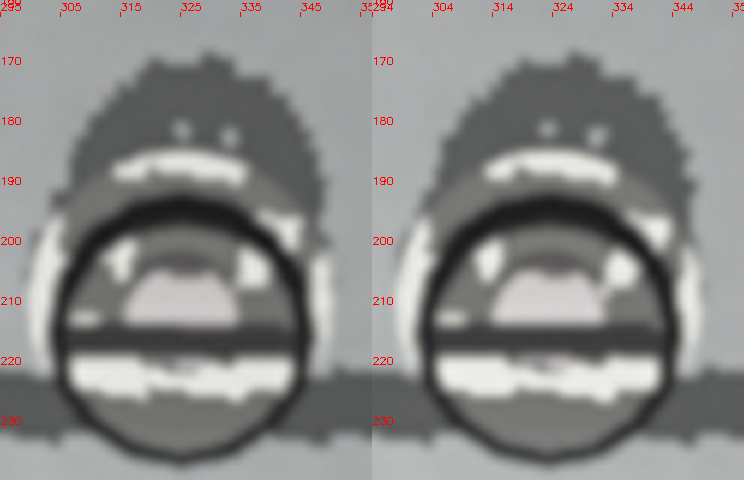

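```bash
python3 - <<'E'
import pickle
from h import *
from bench import *
np.set_printoptions(precision=1,suppress=True)
d=pickle.load(open("pics/d0.pkl","rb"));w=d["wrist"]
R=Rn.from_rotvec([2.64266405e+00,1.69767532e+00,-1.87316511e-03]).as_matrix(); p=np.array([238.837,522.557,174.024])
P=w["pose"]; print("cam in tool",R.T@(P[:3,3]-p), "fwd",R.T@P[:3,2])
for q in [(47,-8,8),(47,8,8),(47,0,8),(47,0,-11),(47,-8,-11),(47,8,-11)]: print(q,proj(w,p+R@q))
w2=pickle.load(open("pics/w2.pkl","rb"))
o,F=stop_frame(np.array([549,-314,131.2])+np.array([2.0,.8,0]),np.radians(8.0))
for q in [(0,8,52),(0,-8,52),(12,0,52),(0,8,60),(0,8,75),(0,0,32),(20.5,0,32),(0,20.5,32),(0,-20.5,32)]: print(q,proj(w2,o+F@q))
E
python3 - <<'E'
import cv2
a=cv2.imread("pics/wrist0.png")[250:400,380:560]
cv2.imwrite("pics/w0c.png",cv2.resize(a,None,fx=4,fy=4,interpolation=2))
E
```

```text
cam in tool [   0.7  -76.5 -209.9] fwd [0.  0.3 1. ]
(47, -8, 8) [405.1 251.1]
(47, 8, 8) [403.6 277.5]
(47, 0, 8) [404.3 264.4]
(47, 0, -11) [411.3 276.3]
(47, -8, -11) [412.2 262. ]
(47, 8, -11) [410.4 290.4]
(0, 8, 52) [321.  252.8]
(0, -8, 52) [321.  279.1]
(12, 0, 52) [341.9 266. ]
(0, 8, 60) [320.9 257.2]
(0, 8, 75) [320.7 266.3]
(0, 0, 32) [321.2 255.3]
(20.5, 0, 32) [354.1 255.2]
(0, 20.5, 32) [321.1 223.3]
(0, -20.5, 32) [321.3 285.9]
```

View pics/w0c.png

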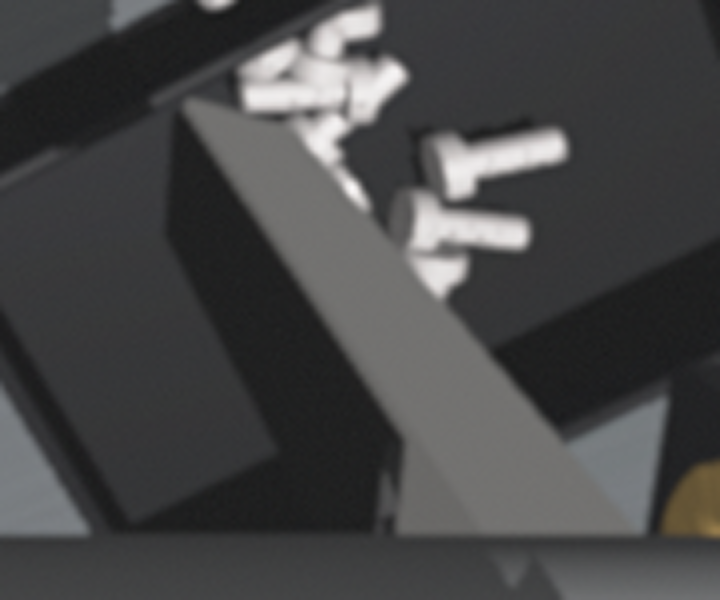

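```bash
python3 - <<'E'
import pickle
from h import *
t,s=pickle.load(open("pics/ts1.pkl","rb"))
from bench import status
st=status.observe();R=Rn.from_rotvec(st["orientation"]).as_matrix();p=st["tcp_pos"]
for sx in(-1,1):
  for y in (-8,8): q=p+R@[sx*25,y,8]; print(sx,y,q.round(1),proj(t,q).round(1),proj(s,q).round(1))
print(proj(s,p),proj(t,p))
crop(s,100,60,200,150,4,"pics/s1.png");crop(t,360,150,160,120,5,"pics/t1.png")
E
```

```text
-1 -8 [ 515.  -236.3  233.1] [440.1 245.3] [195.1 169.3]
-1 8 [ 516.8 -249.3  242.3] [447.8 243.7] [187.1 165.2]
1 -8 [ 564.5 -229.3  233.1] [435.5 221.1] [189.4 187.7]
1 8 [ 566.3 -242.3  242.3] [443.1 219.4] [181.  183.6]
[190.05866127 173.59817911] [440.26918533 232.10198626]
```

View pics/s1.png

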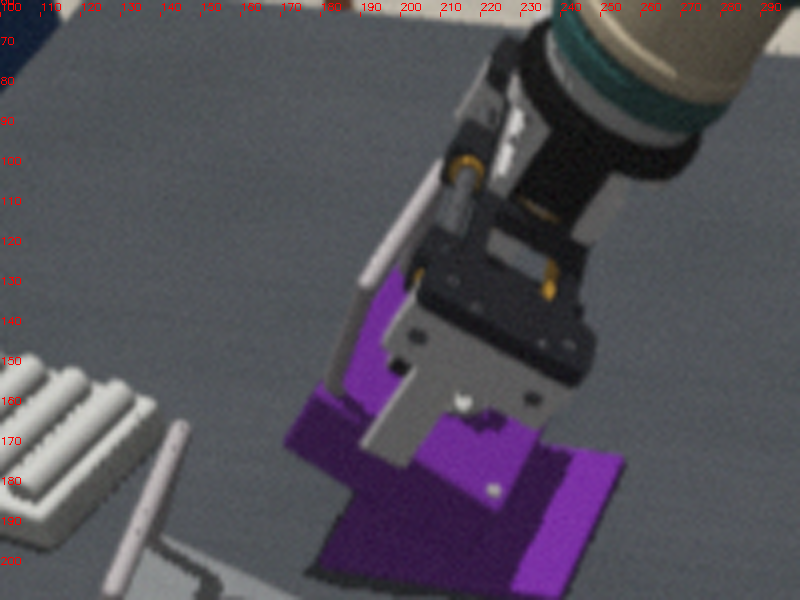

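View pics/t1.png

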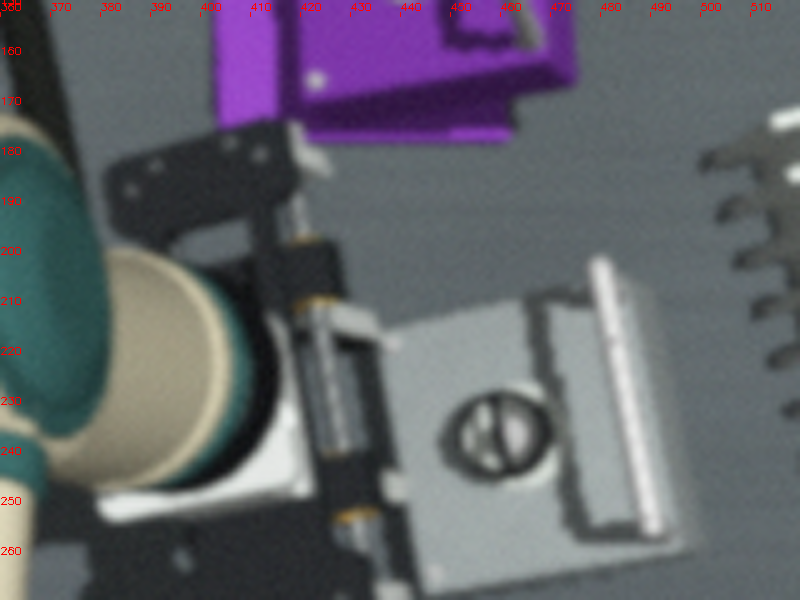

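```bash
python3 - <<'E'
import pickle
from h import *
t,s=pickle.load(open("pics/ts1.pkl","rb"))
from bench import status
st=status.observe();R=Rn.from_rotvec(st["orientation"]).as_matrix();p=st["tcp_pos"]
for L in (0,-10,-20,-30,-40): print(L,[proj(s,p+R@[25+e,y,L]).round(1) for y in(-8,8) for e in (0,)], [proj(t,p+R@[x,y,L]).round(1) for y in(-8,8) for x in(25,-25)])
w3=pickle.load(open("pics/w3.pkl","rb"))
for L in (8,-10,-20,-30,-40): print(L,[proj(w3,p+R@[x,-8,L]).round(1) for x in (-25,25)])
cv2.imwrite("pics/w3.png",w3["color"][:,:,::-1])
d=pickle.load(open("pics/d0.pkl","rb"))
R=Rn.from_rotvec([2.64266405e+00,1.69767532e+00,-1.87316511e-03]).as_matrix(); p=np.array([238.837,522.557,174.024])
for L in (8,-10,-20,-30,-40): print(L,[proj(d["scene"],p+R@[x,y,L]).round(1) for x in (-47,47) for y in (-8,8)], [proj(d["wrist"],p+R@[47,y,L]).round(1) for y in(-8,8)])
crop(d["scene"],540,40,100,120,5,"pics/s0g.png")
E
```

```text
0 [array([191.3, 185. ]), array([182.9, 180.9])] [array([434.1, 220.8]), array([438.7, 245.1]), array([441.8, 219.1]), array([446.5, 243.6])]
-10 [array([193.7, 181.6]), array([185.2, 177.4])] [array([432.4, 220.5]), array([437.1, 245. ]), array([440.1, 218.7]), array([444.9, 243.4])]
-20 [array([196.1, 178.2]), array([187.6, 173.9])] [array([430.7, 220.1]), array([435.3, 244.8]), array([438.5, 218.3]), array([443.2, 243.2])]
-30 [array([198.6, 174.7]), array([190. , 170.4])] [array([428.9, 219.7]), array([433.6, 244.7]), array([436.7, 217.9]), array([441.5, 243.1])]
-40 [array([201.1, 171.2]), array([192.5, 166.8])] [array([427.1, 219.3]), array([431.8, 244.5]), array([435. , 217.5]), array([439.8, 242.9])]
8 [array([277.7, 253.3]), array([365.5, 253.2])]
-10 [array([273.9, 263.7]), array([369. , 263.6])]
-20 [array([271.5, 270.2]), array([371.1, 270.2])]
-30 [array([268.9, 277.5]), array([373.5, 277.4])]
-40 [array([266. , 285.5]), array([376.2, 285.4])]
8 [array([566.1, 144. ]), array([563.9, 147.8]), array([611.4, 160.2]), array([609.4, 164.2])] [array([405.1, 251.1]), array([403.6, 277.5])]
-10 [array([569.3, 137.2]), array([567., 141.]), array([615.3, 153.4]), array([613.3, 157.4])] [array([411.8, 261.4]), array([410. , 289.7])]
-20 [array([571.1, 133.3]), array([568.9, 137.1]), array([617.5, 149.5]), array([615.5, 153.5])] [array([416. , 267.8]), array([414.1, 297.4])]
-30 [array([573. , 129.4]), array([570.7, 133.2]), array([619.8, 145.5]), array([617.8, 149.6])] [array([420.6, 275. ]), array([418.6, 305.8])]
-40 [array([574.8, 125.4]), array([572.5, 129.2]), array([622. , 141.5]), array([620.1, 145.6])] [array([425.8, 282.9]), array([423.5, 315.1])]
```

View pics/s0g.png

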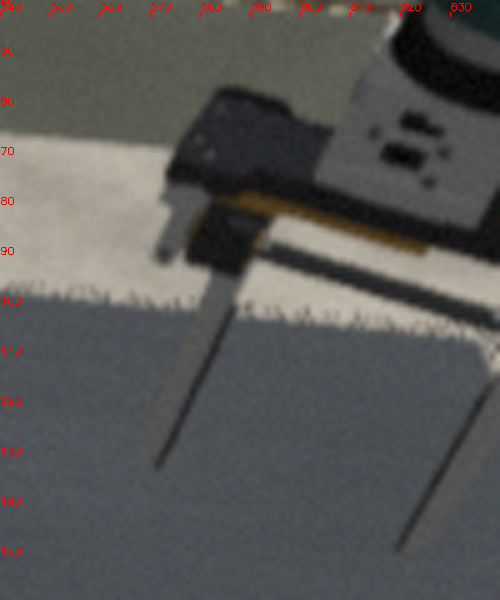

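View pics/w3.png

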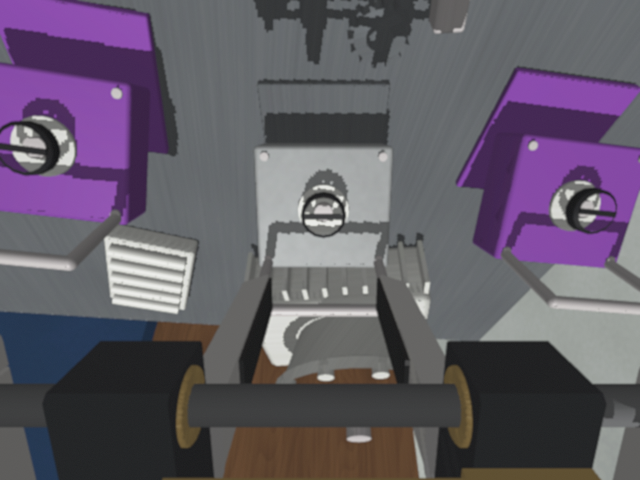

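The three views agree that the visible fingertips are about 38 mm further back than the stated 8 mm ahead of the TCP. They sit near tool z = −30: scene (570,133), wrist (426,275) and wrist (269,279). That explains the press that met nothing. I'll press again with the measured tip offset and let contact show where the head is.

```bash
cat >> h.py <<'E'
TIP=-30.0
STOP=stop_frame(np.array([549,-314,131.2])+np.array([2.0,.8,0]),np.radians(8.0))
E
python3 - <<'E'
import pickle
from h import *
from bench import *
np.set_printoptions(precision=2,suppress=True)
o,F=STOP
rv=tool_rv(F,0.0)
effector.command_gripper(0,20)
arm.movel(o+F@[0,0,50+TIP],speed=200,rotation=rv)
f0=status.observe()["ft_force"]
def st(l):
    s=status.observe(); print(l,round(s["clock"],2),F.T@(s["tcp_pos"]-o)-[0,0,TIP],F.T@(s["ft_force"]-f0)); return s
g=arm.movel(o+F@[0,0,22+TIP],speed=30,guard=2); print(g); st("touch")
g=arm.movel(o+F@[0,0,14+TIP],speed=20,guard=15); print(g); st("bottom")
arm.movel(o+F@[0,0,60+TIP],speed=120); st("off")
c=camera("wrist"); pickle.dump(c,open("pics/w4.pkl","wb")); crop(c,250,120,140,180,4,"pics/w4c.png")
s=camera("scene"); pickle.dump(s,open("pics/s4.pkl","wb")); crop(s,100,160,120,120,5,"pics/s4c.png")
E
```

```text
True
touch 11.77 [-0.07  0.17 28.86] [ 0.08 -0.77  2.3 ]
True
bottom 12.29 [ 0.02  0.11 21.13] [-0.24  0.13  5.61]
off 12.77 [-0.19  0.45 59.75] [-0.48  0.32 -0.07]
```

View pics/w4c.png

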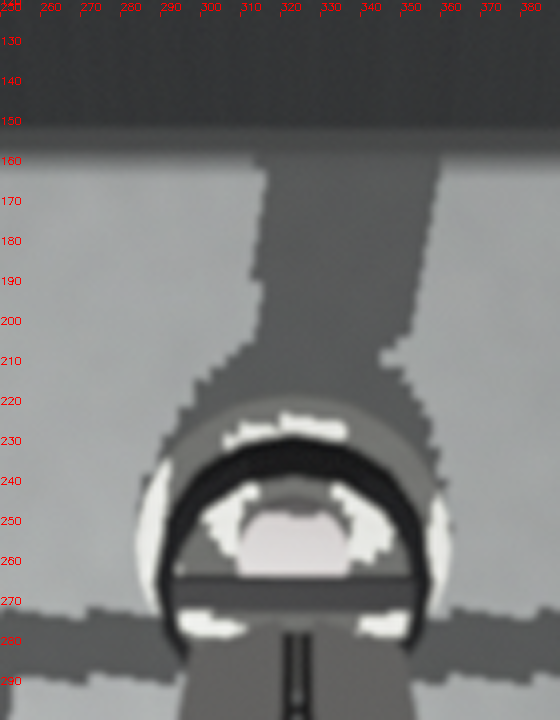

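View pics/s4c.png

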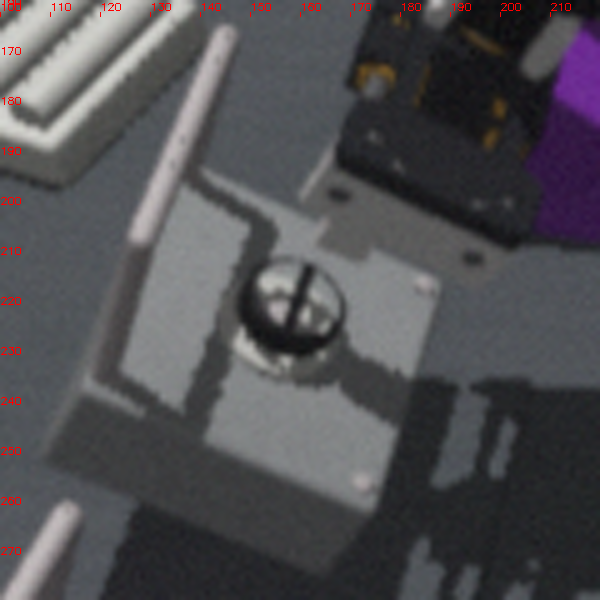

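```bash
cat >> h.py <<'E'
def down_rv(phi):  # tool down, jaw axis x at world angle phi
    x=np.array([np.cos(phi),np.sin(phi),0]); z=np.array([0,0,-1.]); y=np.cross(z,x)
    return Rn.from_matrix(np.stack([x,y,z],1)).as_rotvec()
E
python3 - <<'E'
import pickle
from h import *
from bench import *
np.set_printoptions(precision=2,suppress=True)
o,F=STOP; s=pickle.load(open("pics/s4.pkl","rb"))
print(proj(s,o+F@[0,0,32]),proj(s,o+F@[0,0,24.5]))
ax=np.array([541.5,162.5])
for base in (-90,90):
  for th in (35,41,60,80,100,106):
    t=np.radians(th); p=ax+84*np.array([np.cos(t),np.sin(t)])
    for z in (45,150): print(base,th,z,kinematics.ik([*p,z],down_rv(t+np.radians(base))))
E
```

```text
[160.59 216.41] [159.14 218.52]
-90 35 45 [ 0.22  0.47  1.53 -0.    1.14  1.18]
-90 35 150 [ 0.22  0.4   1.39 -0.    1.36  1.18]
-90 41 45 [ 0.24  0.47  1.54 -0.    1.13  1.09]
-90 41 150 [ 0.24  0.39  1.39 -0.    1.36  1.09]
-90 60 45 [ 0.27  0.45  1.57 -0.    1.12  0.8 ]
-90 60 150 [ 0.27  0.37  1.42 -0.    1.35  0.8 ]
-90 80 45 [ 0.3   0.42  1.62 -0.    1.1   0.48]
-90 80 150 [ 0.3   0.34  1.47 -0.    1.33  0.48]
-90 100 45 [ 0.32  0.38  1.69 -0.    1.07  0.14]
-90 100 150 [ 0.32  0.3   1.53 -0.    1.31  0.14]
-90 106 45 [ 0.32  0.37  1.7  -0.    1.06  0.04]
-90 106 150 [ 0.32  0.29  1.55 -0.    1.3   0.04]
90 35 45 [ 0.22  0.47  1.53 -0.    1.14 -1.96]
90 35 150 [ 0.22  0.4   1.39 -0.    1.36 -1.96]
90 41 45 [ 0.24  0.47  1.54 -0.    1.13 -2.05]
90 41 150 [ 0.24  0.39  1.39 -0.    1.36 -2.05]
90 60 45 [ 0.27  0.45  1.57 -0.    1.12 -2.35]
90 60 150 [ 0.27  0.37  1.42 -0.    1.35 -2.35]
90 80 45 [ 0.3   0.42  1.62 -0.    1.1  -2.67]
90 80 150 [ 0.3   0.34  1.47 -0.    1.33 -2.67]
90 100 45 None
90 100 150 None
90 106 45 None
90 106 150 None
```

```bash
python3 - <<'E'
import pickle
from h import *
from bench import *
np.set_printoptions(precision=2,suppress=True)
o,F=STOP
arm.movel(o+F@[0,0,170],speed=250)
effector.command_gripper(50,20)
c=camera("wrist"); pickle.dump(c,open("pics/w5.pkl","wb"))
w3=pickle.load(open("pics/w3.pkl","rb"))
crop(c,294,160,62,80,6,"pics/xe.png");crop(w3,294,160,62,80,6,"pics/xf.png")
cv2.imwrite("pics/cmp_w2.png",np.hstack([cv2.imread("pics/xf.png"),cv2.imread("pics/xe.png")]))
th=np.radians(41)
arm.movep([541.5+60,162.5+52,200],down_rv(th-np.pi/2))
c=camera("wrist"); pickle.dump(c,open("pics/f1.pkl","wb")); cv2.imwrite("pics/f1.png",c["color"][:,:,::-1])
s=status.observe(); print(s["clock"],s["tcp_pos"])
E
```

```text
16.15 [601.49 213.65 199.98]
```

View pics/cmp_w2.png

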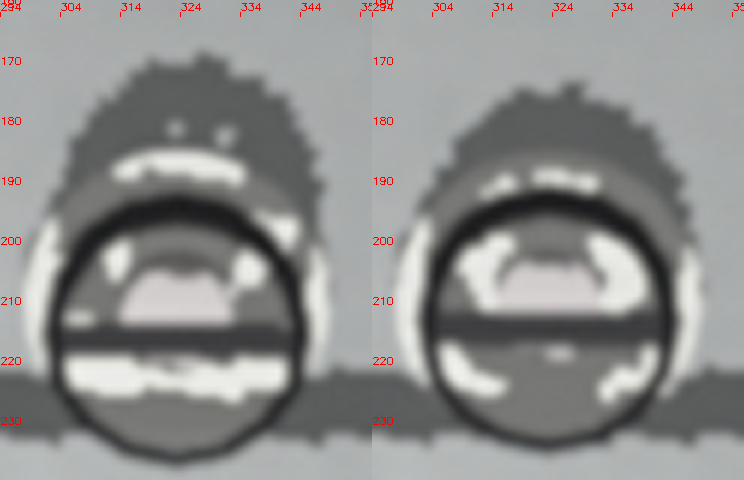

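View pics/f1.png

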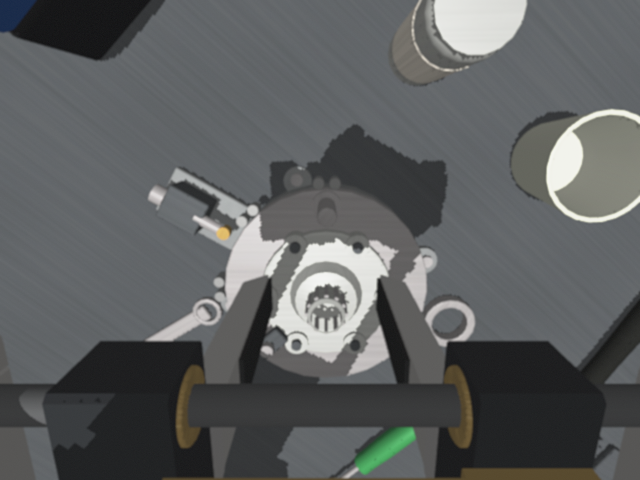

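The right panel shows the head lower: the slot line is up by about 1.7 px and the head shadow is shorter by about 5 px, so the stop is latched. The fixture view has the post at (326,~205), the stub at (326,~305) and the block at (188,203). I'll enlarge it.

```bash
python3 - <<'E'
import pickle
from h import *
c=pickle.load(open("pics/f1.pkl","rb"))
c2=dict(c); c2["color"]=cv2.convertScaleAbs(c["color"],alpha=1.6,beta=10)
crop(c2,140,150,260,190,3,"pics/f1a.png"); crop(c2,280,160,100,80,7,"pics/f1b.png")
E
```

```text
(no output)
```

View pics/f1a.png

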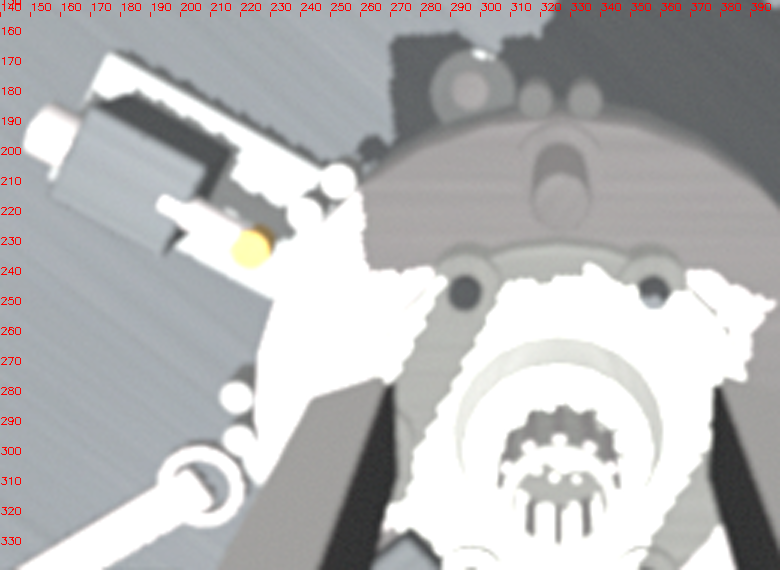

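View pics/f1b.png

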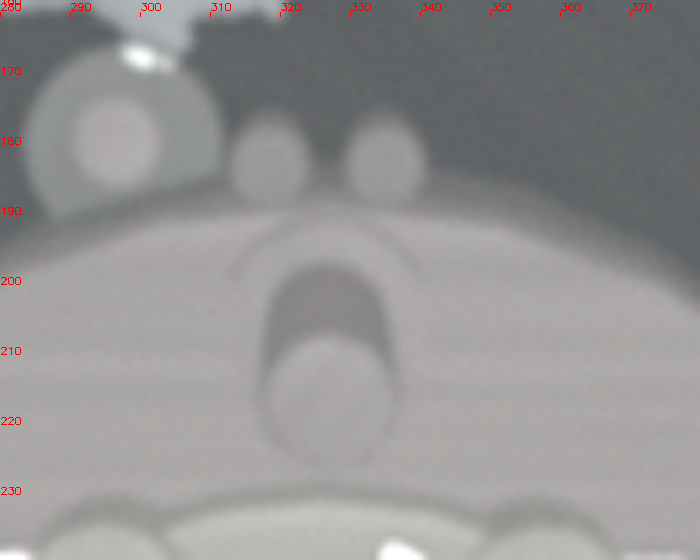

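```bash
python3 - <<'E'
import pickle
from h import *
np.set_printoptions(precision=1,suppress=True)
c=pickle.load(open("pics/f1.pkl","rb"));d=pickle.load(open("pics/d0.pkl","rb"))
P=onplane(c,327,217.1,103);C=onplane(c,326.3,207,55)
B=onplane(c,183.3,209.3,46)
print(P,C,B)
# lugs pairs
for u,v in [(318.5,183),(335,183),(241.7,220.5),(252.5,210.5),(218.7,282),(219.5,296.5)]:
    L=onplane(c,u,v,49)[:2]; w=L-[541.5,162.5]; print(L,np.linalg.norm(w),np.degrees(np.arctan2(w[1],w[0])))
# plunger line points at z~?
for A in ([541.5,162.5],[543,164]):
  for X in (P,B): w=X[:2]-A; print(A,np.linalg.norm(w),np.degrees(np.arctan2(w[1],w[0])))
# disc edge fit from bright arc in top image (z=49)
g=cv2.cvtColor(d["top"]["color"],cv2.COLOR_RGB2GRAY); m=(g>170).astype(np.uint8)
m=cv2.morphologyEx(m,cv2.MORPH_OPEN,np.ones((15,15)))
cs,_=cv2.findContours(m[180:310,190:310],cv2.RETR_EXTERNAL,cv2.CHAIN_APPROX_NONE)
k=max(cs,key=cv2.contourArea).reshape(-1,2)+[190,180]
pts=np.array([onplane(d["top"],u,v,49)[:2] for u,v in k]); 
M=np.c_[2*pts,np.ones(len(pts))]; x=np.linalg.lstsq(M,(pts**2).sum(1),rcond=None)[0]; print("disc fit",x[:2],np.sqrt(x[2]+x[:2]@x[:2]))
E
```

```text
[611.2 218.2 103. ] [609.9 217.4  55. ] [520.6 314.3  46. ]
[621.  236.3] 108.46266620101922 42.891108902380104
[630.7 225.1] 108.97456205630542 35.0815275119399
[548.5 267.2] 104.89987409864916 86.20052144710795
[562.3 265.5] 105.06386945616707 78.55765548319603
[486.  246.6] 100.74803901472137 123.39923375316657
[474.5 236.9] 100.15874978544339 131.99557277051474
[541.5, 162.5] 89.1893039584893 38.64982141968107
[541.5, 162.5] 153.25155027757745 97.83304553469824
[543, 164] 87.0813151239057 38.49544596172209
[543, 164] 151.9793780903581 98.47034754114374
disc fit [540.6 166.1] 83.93520709177362
```

The wrist view gives the axis at (547.4,162.8), the post at radius 84.2 and 40.8°, and the block at radius 153.8 and 100.0°. These radii match the given ones, and the scene view agrees. Now I grasp and turn.

```bash
cat >> h.py <<'E'
AX=np.array([547.0,163.0]); TH0=40.8; TH1=100.0
def postp(thd,z,r=84): t=np.radians(thd); return [AX[0]+r*np.cos(t),AX[1]+r*np.sin(t),z], down_rv(t-np.pi/2)
E
python3 - <<'E'
from h import *
from bench import *
import pickle
np.set_printoptions(precision=2,suppress=True)
def st(l):
    s=status.observe(); print(l,round(s["clock"],2),s["tcp_pos"],s["ft_force"],round(s["gripper_width"],1)); return s
p,r=postp(TH0,100); arm.movel(p,speed=200,rotation=r); st("above")
p,r=postp(TH0,41)
g=arm.movel(p,speed=80,rotation=r,guard=10); print(g); st("down")
if not g:
    effector.command_gripper(10,30); st("grip")
    c=camera("wrist"); cv2.imwrite("pics/f2.png",c["color"][:,:,::-1])
E
```

```text
above 16.8 [611.29 217.75 100.83] [-0.85 -0.48 -0.57] 50.0
False
down 17.68 [611.05 218.01  41.43] [0.   0.01 0.26] 49.8
grip 18.32 [610.5  218.14  41.18] [-1.31  0.4   1.82] 15.2
```

View pics/f2.png

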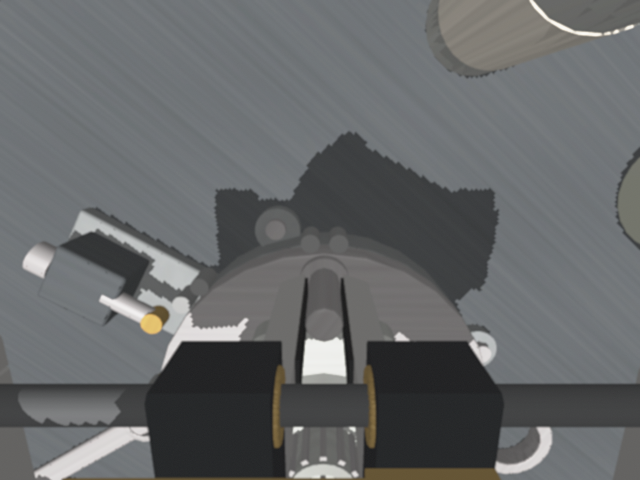

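The width is 15.2 mm against a post of 16 mm, and the picture shows the post between the pads at (323,~300), so it is held. Now the arc.

```bash
python3 - <<'E'
from h import *
from bench import *
import pickle
np.set_printoptions(precision=2,suppress=True)
def st(l):
    s=status.observe(); print(l,round(s["clock"],2),s["tcp_pos"],s["ft_force"],round(s["gripper_width"],1)); return s
for th in np.linspace(TH0,TH1,9)[1:]:
    p,r=postp(th,41); arm.movel(p,speed=60,rotation=r); st(round(th,1))
effector.command_gripper(40); arm.wait(0.3); st("open")
c=camera("wrist"); pickle.dump(c,open("pics/f3.pkl","wb")); cv2.imwrite("pics/f3.png",c["color"][:,:,::-1])
E
```

```text
48.2 18.7 [602.91 225.93  41.13] [-1.07  0.76  2.11] 15.5
55.6 19.03 [594.1  232.47  41.12] [-1.83  1.68  2.51] 15.9
63.0 19.37 [584.78 238.08  41.12] [-1.69  2.3   2.28] 15.4
70.4 19.7 [576.02 242.03  41.12] [1.34 0.61 0.02] 15.4
77.8 20.03 [565.46 245.31  41.1 ] [1.32 0.7  0.87] 15.5
85.2 20.37 [554.55 247.17  41.08] [2.63 2.32 0.38] 15.2
92.6 20.7 [543.52 247.58  41.09] [2.5  3.66 0.72] 15.5
100.0 21.03 [530.76 246.06  41.08] [-4.14  4.06  4.75] 15.4
open 21.92 [532.4  245.73  41.02] [-0.21  0.24  0.29] 39.9
```

View pics/f3.png

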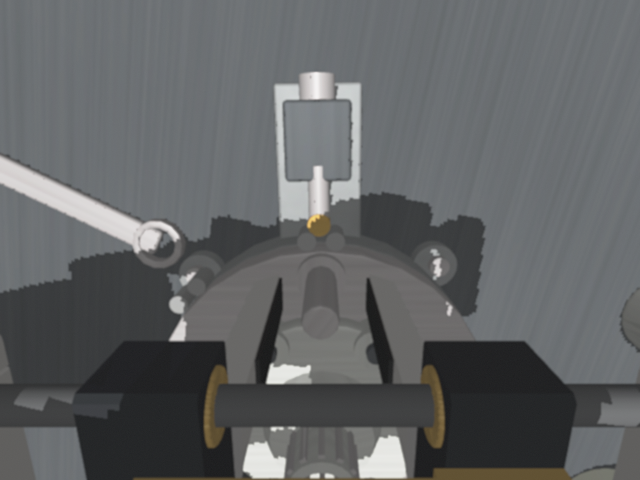

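The lugs at (308,241) and (335,241) straddle the plunger at (319,225). The table is in the stop and the post stands free between the pads. I'll retreat and check from above.

```bash
python3 - <<'E'
from h import *
from bench import *
import pickle
p,r=postp(TH1,200)
s=status.observe()
arm.movel([s["tcp_pos"][0],s["tcp_pos"][1],190],speed=200,rotation=r)
c=camera("wrist"); pickle.dump(c,open("pics/f4.pkl","wb"))
crop(c,240,60,170,270,2,"pics/f4.png"); crop(c,270,90,100,140,6,"pics/f4b.png") if 0 else crop(c,280,100,80,100,7,"pics/f4b.png")
s=status.observe(); print(s["clock"],s["tcp_pos"])
E
```

```text
22.9083 [531.34852312 245.36196328 188.40404947]
```

View pics/f4.png

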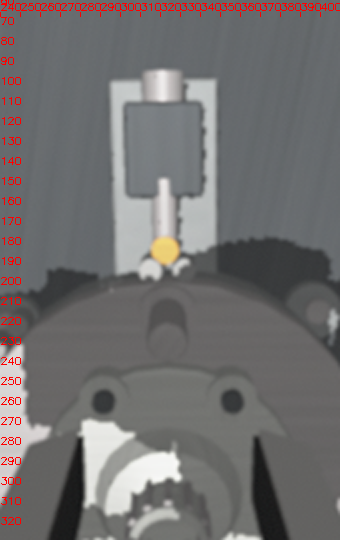

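```bash
python3 - <<'E'
import pickle
from h import *
np.set_printoptions(precision=1,suppress=True)
c=pickle.load(open("pics/f4.pkl","rb"))
P=onplane(c,240+167/2,60+341/2,103)[:2];B=onplane(c,240+163.5/2,60+150/2,46)[:2]
C=onplane(c,240+167/2,60+312/2,55)[:2]
a=np.array([547.2,163.0]); A=B-a; print(P,C,B,[ (np.linalg.norm(w),np.degrees(np.arctan2(w[1],w[0]))) for w in (P-a,C-a,B-a)])
w=B-P; print("P->B",np.linalg.norm(w),np.degrees(np.arctan2(w[1],w[0])))
from bench import kinematics
o,F=STOP
for ang in(-.9,-.5,.5): print(kinematics.ik(o+F@[0,0,12+TIP],tool_rv(F,ang)))
E
```

```text
[532.3 246.8] [532.1 247.5] [518.8 314.7] [(np.float64(85.14018245551111), np.float64(100.07157569264956)), (np.float64(85.83578214311697), np.float64(100.13991181702418)), (np.float64(154.33701894581148), np.float64(100.62169991654166))]
P->B 69.20558902657397 101.29849563530003
[-0.3  0.4  1.8 -0.8  0.8 -0.9]
[-0.3  0.4  1.8 -0.8  0.8 -0.5]
[-0.3  0.4  1.8 -0.8  0.8  0.5]
```

The post bears 100.1° and the block 100.6° from the axis, about 0.01 rad apart, so the table is in the stop. Now I twist the head.

```bash
python3 - <<'E'
from h import *
from bench import *
import pickle
np.set_printoptions(precision=2,suppress=True)
o,F=STOP
def st(l):
    s=status.observe(); print(l,round(s["clock"],2),F.T@(s["tcp_pos"]-o)-[0,0,TIP],F.T@s["ft_force"],F.T@s["wrist_torque"],round(s["gripper_width"],1),s["q"][5].round(2)); return s
rv=tool_rv(F,-0.5); X=0.7
arm.movep(o+F@[X,0,150],rv); st("hover")
effector.command_gripper(62,20)
arm.movel(o+F@[X,0,45+TIP],speed=200)
g=arm.movel(o+F@[X,0,11+TIP],speed=60,guard=8); print(g); st("down")
c=camera("wrist"); pickle.dump(c,open("pics/g1.pkl","wb")); cv2.imwrite("pics/g1.png",c["color"][:,:,::-1])
if not g:
    effector.command_gripper(30,20); st("grip")
    c=camera("wrist"); pickle.dump(c,open("pics/g2.pkl","wb")); cv2.imwrite("pics/g2.png",c["color"][:,:,::-1])
E
```

```text
hover 24.61 [  1.18   0.49 180.24] [ 0.32  0.09 -0.4 ] [ 0.22  0.01 -0.02] 40.3 -0.56
False
down 26.7 [ 0.62 -0.06 10.76] [-0.23  0.25 -0.23] [ 0.21 -0.01  0.03] 62.2 -0.46
grip 27.23 [-0.1  -0.48 11.19] [-2.6  -2.55  1.31] [-0.07  0.47  0.01] 40.1 -0.46
```

View pics/g2.png

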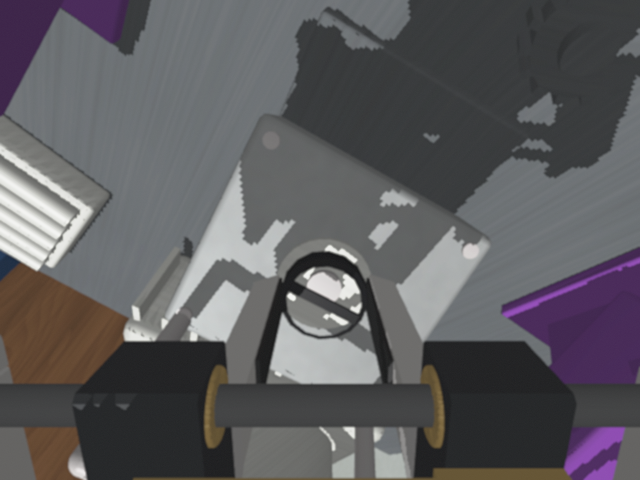

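The head is gripped at 40.1 mm, with the ring at (325,295) between the pads. Now I twist clockwise with the last joint only.

```bash
python3 - <<'E'
from h import *
from bench import *
import pickle
np.set_printoptions(precision=2,suppress=True)
o,F=STOP
def st(l):
    s=status.observe(); print(l,round(s["clock"],2),F.T@(s["tcp_pos"]-o)-[0,0,TIP],F.T@s["ft_force"],F.T@s["wrist_torque"],round(s["gripper_width"],1),s["q"][5].round(2)); return s
q0=np.array(kinematics.ik(o+F@[.7,0,11+TIP],tool_rv(F,-0.5)))
for d in (.32,.64,.95):
    q=q0.copy(); q[5]+=d; arm.movej(q); st(d)
c=camera("wrist"); pickle.dump(c,open("pics/g3.pkl","wb")); cv2.imwrite("pics/g3.png",c["color"][:,:,::-1])
effector.command_gripper(62,20); st("open")
c=camera("wrist"); pickle.dump(c,open("pics/g4.pkl","wb")); cv2.imwrite("pics/g4.png",c["color"][:,:,::-1])
cv2.imwrite("pics/g34.png",np.hstack([cv2.imread("pics/g3.png")[100:400,120:520],cv2.imread("pics/g4.png")[100:400,120:520]]))
E
```

```text
0.32 27.69 [-0.37 -0.53 11.11] [-5.49 -3.66  2.35] [-0.43  0.96  0.01] 39.8 -0.14
0.64 28.1 [-0.67 -0.53 10.99] [-6.28 -3.48  2.55] [-0.49  1.08  0.08] 39.8 0.18
0.95 28.5 [-0.9  -0.47 10.97] [-5.67 -3.48  3.93] [-0.49  1.18  0.07] 39.4 0.49
open 29.1 [ 1.07  0.18 10.98] [ 0.38 -0.4  -0.17] [0.21 0.1  0.03] 61.9 0.49
```

View pics/g34.png

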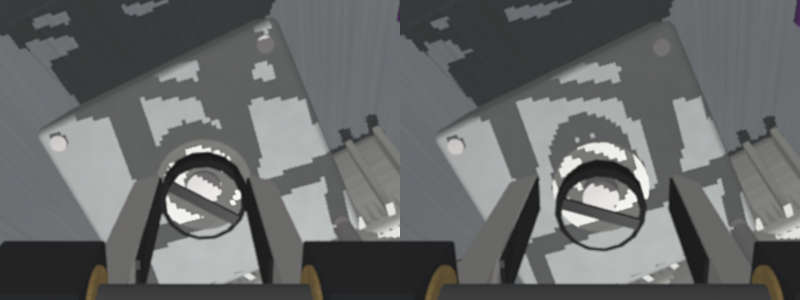

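After opening, the head sits higher: the ring is larger and lower in the picture, and the light holes in its shadow are back. So it popped out. I'll back off along the axis and make the final checks.

```bash
python3 - <<'E'
from h import *
from bench import *
import pickle
np.set_printoptions(precision=2,suppress=True)
o,F=STOP
s=status.observe()
arm.movel(s["tcp_pos"]+F@[0,0,60],speed=100)
arm.movel(o+F@[0,0,170],speed=200,rotation=tool_rv(F,0)); 
effector.command_gripper(50); arm.wait(1.0)
c=camera("wrist"); t=camera("top"); sc=camera("scene"); pickle.dump((c,t,sc),open("pics/end.pkl","wb"))
w3=pickle.load(open("pics/w3.pkl","rb"))
crop(w3,294,160,62,80,6,"pics/xf.png");crop(c,294,160,62,80,6,"pics/xe.png")
cv2.imwrite("pics/cmp_end.png",np.hstack([cv2.imread("pics/xf.png"),cv2.imread("pics/xe.png")]))
cv2.imwrite("pics/end_top.png",t["color"][:,:,::-1]); cv2.imwrite("pics/end_scene.png",sc["color"][:,:,::-1])
s=status.observe(); print(s["clock"],s["ft_force"])
E
```

```text
32.2667 [-0.24 -0.37  0.02]
```

View pics/cmp_end.png

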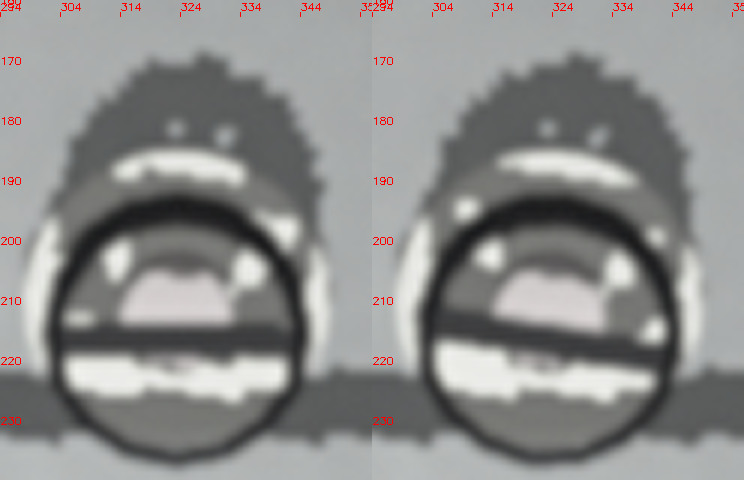

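View pics/end_top.png

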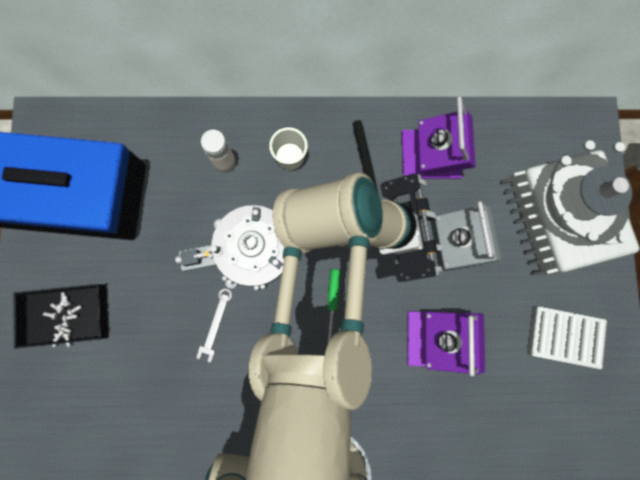

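View pics/end_scene.png

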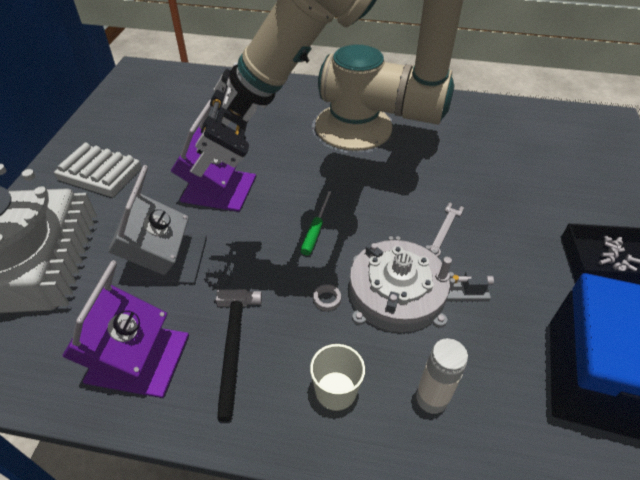

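The head and its shadow match the original "out" picture, and the slot has almost turned back. The post is in line with the plunger in the scene view at (445,265), with the plunger at (455,280). The loose things are where they were, and the arm is clear of everything. I'm signing off.

```bash
python3 - <<'E'
from bench import *
workorder.sign_off()
print(status.observe()["clock"])
E
```

```text
the job is handed in; nothing more can be done
the job is handed in; nothing more can be done
```

The job is done and handed in, at about 32 s on the robot's clock. I pressed the grey stop until it latched and let go. I then turned the table by its post past the first click stop into the stop in line with the plunger block, and let go. Last, I twisted the head about 0.95 rad clockwise, after which it popped out.

**Last checks:**
- **Table:** after I let go, the post and the plunger block bore 100.1° and 100.6° from the axis, about 0.01 rad apart, with the lugs on either side of the plunger. The final scene view still shows the post in line with the block.
- **Stop head:** its height and shadow match the first picture of it out, but the slot was still a few degrees short of fully turned back.
- **Bench and robot:** the listed loose things look unmoved in the final pictures, though the arm hid part of the hammer in the top view and the gear was in shadow in the scene view. The tool touched nothing, with a residual force under 0.5 N.

**What disagreed:**
- **Fingertips:** they are about 38 mm further back than stated, near tool z = −30 mm. My first press met nothing because of this, and I worked with the measured offset afterwards.
- **Cameras:** the top camera disagreed with the scene and wrist cameras by about 4 to 6 mm in x. I relied mainly on the wrist and scene views.

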